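Ready the clean bench: ultraviolet off, blower on, work light on

ROBOT

A 7-joint arm with a two-finger parallel gripper is mounted at the origin on the work surface. World frame = base frame: x ahead of the robot, y to its left, z up, the work surface at z = 0. Lengths are in m, angles in rad, forces in N, time in s.
With the tool pointing down it reaches from about 0.425 to 1.025 m from the base axis. Payload 3.6 kg.
Tool frame: the origin (TCP) lies midway between the tips of the shut fingers; the grasp point (between the pads) lies 19 mm behind it (bot.grip_depth is the distance from the TCP to the grasp point, in m); z points along the fingers, y is the direction in which the jaws open and shut (so a half turn about z gives the same grasp; the last joint's range is limited). The gripper opens to 85 mm and grips with 20 to 120 N. Pads are 22 mm wide; open, the fingers measure 114 mm over their backs; the gripper's body (76 mm by 85 mm) begins 54 mm behind the grasp point. The pads swing forward as they close: fully open they stand 13 mm farther back than shut.
Start: joints at [1.042, 0.591, 0.048, 1.609, -0.033, 0.943, -0.034], TCP at [0.305, -0.658, 0.231] pointing down, gripper open.
Joint ranges: [-2.69, 2.69], [-0.47, 2.24], [-1.27, 1.36], [0.19, 2.51], [-1.53, 4.68], [0.08, 2.07], [-3.09, 3.09]. Speed limits (rad/s): [2.57, 2.57, 3.14, 3.14, 3.14, 3.14, 3.14].

INTERFACE

Orientations are given as a rotation vector (axis times angle).
In Python, from bench import bot gives the robot as it stands.
- The arm moves only by the shell command python3 -m crank 'ROWS'. ROWS is JSON, a list of rows, each an object with "translation": the shift along the tool's x, y, z in m, a list of three; "rot": the turn, a rotation vector about the tool's x, y, z in rad, a list of three; "claw": the opening, from -1 (shut) to 1 (fully open). A call has 1 to 10 rows; each row is the pose to reach, as a shift and turn from the pose measured when the call began, along the tool's axes at that moment; what a row does not reach only later rows make up. A row lasts 1/8 s, in which the tool goes at most 62.5 mm and 10.7 degrees, less where a joint would pass 70% of its speed; a pose out of reach is approached as far as the arm can. A call with a gripper value outside its range is refused whole. The fingers move at their own pace and stop on an object; the grip force is fixed at half the most. Time passes only in rows, so rows that repeat a pose let the fingers close. It gives the time, the measured TCP pose, the force and the opening at its end, in the units of the state.
- bot.state(): the state, without advancing time (a new reading comes with each control period).
- bot.get_image(name): name is "side" or "top"; returns a dict with "image" (400x640x3 uint8, red, green, blue), "mtx" (3x3 intrinsics, pixels), "world_from_camera" (4x4, takes a point from camera to world coordinates). Camera axes: x right, y up, looking along -z (the intrinsics and any distortion apply to the point x, -y, -z); pixel columns grow to the right and rows downward; lengths in m; the calibration is good to about 2 mm. A picture is of the moment at which its call begins. There is no depth.
- bot.job_done(): hands the job in, once; it reports no verdict.
The state is a dict: "time_s": time; "joint_positions": joint angles; "qd": joint speeds; "joint_efforts": joint torques, N m; "ee_pos": TCP position; "eef_rot": TCP orientation; "wrist_force": force on the tool from outside, world axes, zero at the start; "ft_torque": the same for the moment, N m; "finger_gap": finger opening in m.
Only numpy, scipy, OpenCV 4.12 (cv2) and the standard library are available. Lean on these libraries where they do the work, as an engineer would, in place of code of your own. Each camera call takes 0.05 s, during which the arm holds its last target.

TASK

The clean bench has finished its ultraviolet cycle: on the sloping switch console, press the rockers with a fingertip to switch first the ultraviolet lamp off (plate with the clear domed lens), then the blower on (plate with the black knob), then the work light on (bare plate with only its rocker). Pressing a rocker's far end, up the slope, switches on and pressing its near end, by the console's low front edge, switches off; once pushed past the middle it snaps over. Do not force them, leave the socket's rocker on, and do not shift or pick up the glassware and tools standing about.

Things in the scene. Friction and masses are not known exactly. Their poses are not given: they have to be found in the camera images.
- console: White steel desk console, fixed, 372 mm wide (y). Origin on the deck under the middle of the row of rocker pivots; x level, from the low front edge (x = -56 mm, 35 mm high) to the back, z up. The panel is 50 mm high over the origin and rises 15 degrees towards +x to a ledge 81 mm high (x = 116 to 178 mm). Four grey plates 74 mm wide, centres at y = -126, -42, 42, 126 mm, in any order
- uv_plate: Ultraviolet switch plate, fixed: a rocker and, 70 mm further up the slope, a clear domed lens 32 mm across, 19 mm high. Origin on the panel under the rocker's pivot, axes parallel to the console's (z vertical). Rocker white, 38 mm wide (y), 64 mm long up the slope, a shallow V hinged at mid length: pressed half parallel to the panel, 7 mm off it, raised half up to 15 mm off it at its end
- fan_plate: Plate of the blower switch, fixed: the same rocker, origin and axes as on uv_plate, with a black speed knob (34 mm across, 23 mm high, does not turn) 70 mm up the slope from the pivot
- light_plate: Plate of the work light switch, fixed: the same rocker, origin and axes as on uv_plate, the rest of the plate bare
- socket_plate: Plate of the switched socket, fixed: the same rocker, origin and axes as on uv_plate, with a flat white round socket face (48 mm across, 6 mm high) 70 mm up the slope. Its rocker is on and stays on
- uv_near (a point): Point fixed to uv_plate: middle of the top of the rocker's near half, 22 mm from the pivot, where that half stands while the ultraviolet lamp is on (near half up). Pressing here, down about 6 mm, switches it off
- fan_far (a point): Point fixed to fan_plate: middle of the top of the rocker's far half, 22 mm from the pivot, where that half stands while the blower is off (far half up). Pressing here, down about 6 mm, switches it on
- light_far (a point): Point fixed to light_plate: the same for the work light, off at the start. Pressing here, down about 6 mm, switches it on
- uv_rocker (a joint): Angle of the ultraviolet rocker: +0.13 on (far end down), 0 at the middle, -0.13 off (near end down). On at the start. All four rockers are snap switches: about 4 N at 22 mm from the pivot moves them, they give way at the middle, then go over by themselves to a solid stop
- fan_rocker (a joint): Angle of the blower's rocker, same meaning: off (-0.13) at the start
- light_rocker (a joint): Angle of the work light's rocker, same meaning: off (-0.13) at the start
- socket_rocker (a joint): Angle of the socket's rocker, same meaning: on (+0.13) from start to end
- jar_a: Culture jar, glass with a film cover, 68 mm across, 92 mm tall, loose, standing before the console's front edge. Origin at the centre of its foot
- jar_b: A second such jar, before the console's front edge
- dish: Small clear covered dish, 55 mm across, 15 mm high, loose on the console's ledge. Origin at the centre of its foot
- vial: Capped glass vial, 27 mm across, 48 mm tall, loose on the console's ledge. Origin at the centre of its foot
- forceps: Steel forceps 150 mm long, 7 mm thick, lying along the console's ledge at its middle. Origin at mid length, on the ledge
- beaker: Glass beaker, 72 mm across, 90 mm tall, loose, at the right of the console. Origin at the centre of its foot
- spray: White spray bottle, 68 mm across, 200 mm tall, loose, at the left of the console. Origin at the centre of its foot

How it is judged:
On the way, in this order (a step that is already met when the one before it is completed fails the run):
1. the ultraviolet lamp is switched off (value of joint uv_rocker below -0.08 rad), for 0.2 s.
2. then the blower is switched on (value of joint fan_rocker above 0.08 rad), for 0.2 s.
3. then the work light is switched on (value of joint light_rocker above 0.08 rad), for 0.2 s.
At the end, for the whole second after the job is handed in: The ultraviolet rocker is over to off (below -0.08 rad) and the blower, work light and socket rockers are over to on (above 0.08 rad) (value of joint uv_rocker below -0.08 rad and value of joint each of fan_rocker, light_rocker, socket_rocker above 0.08 rad); the robot touches nothing.
It fails at once if the socket is switched off (value of joint socket_rocker below 0 rad).
It fails at once if a switch is forced (over 45 N on a plate or its rocker) (contact force between anything else and uv_plate above 45 N or contact force between anything else and fan_plate above 45 N or contact force between anything else and light_plate above 45 N or contact force between anything else and socket_plate above 45 N).
It fails at once if something standing about is shifted or picked up (more than 15 mm) (distance of any of jar_a, jar_b, dish, vial, forceps, beaker, spray from where it was at the start of the episode above 0.015 m).
It fails at once if a switch plate or rocker is pressed with something other than the fingers (over 5 N) (contact force between the arm and uv_plate above 5 N or contact force between the arm and fan_plate above 5 N or contact force between the arm and light_plate above 5 N or contact force between the arm and socket_plate above 5 N).
It also fails if it takes over 45 s, if anything falls off the work surface, if the arm or the gripper's body presses on something with over 40 N, if the wrist force passes 120 N, or if a joint passes its speed limit or range.

## Working session

There is one attempt and no reset: what is moved stays moved. The work goes in short steps, Python scripts to look and compute and a shell command to move; the robot and the scene stay as the last step left them, time stands still between calls to the robot, and variables do not carry over. Pictures are saved under pics/ and viewed, and the job is handed in when it is done.

```bash
mkdir -p pics; ls; python3 - <<'E'
from bench import bot
import cv2,numpy as np
for n in("side","top"):
    d=bot.get_image(n); cv2.imwrite(f"pics/{n}0.png",d["image"][:,:,::-1]); print(n,np.round(d["mtx"],1).tolist(),np.round(d["world_from_camera"],3).tolist(),[k for k in d])
s=bot.state();print({k:np.round(v,3).tolist() for k,v in s.items()})
E
```

```text
pics
side [[447.4, 0.0, 319.7], [0.0, 447.4, 199.8], [0.0, 0.0, 1.0]] [[-0.971, 0.184, -0.153, 0.378], [-0.239, -0.758, 0.606, 0.864], [-0.005, 0.626, 0.78, 1.195], [0.0, 0.0, 0.0, 1.0]] ['image', 'mtx', 'world_from_camera']
top [[485.9, 0.0, 319.1], [0.0, 485.9, 202.3], [0.0, 0.0, 1.0]] [[0.021, 0.99, -0.142, 0.379], [-1.0, 0.019, -0.014, -0.024], [-0.011, 0.143, 0.99, 1.417], [0.0, 0.0, 0.0, 1.0]] ['image', 'mtx', 'world_from_camera']
{'time_s': 0.1, 'joint_positions': [1.043, 0.592, 0.048, 1.61, -0.033, 0.943, -0.034], 'qd': [0.001, 0.0, 0.001, -0.002, 0.0, 0.001, -0.0], 'joint_efforts': [0.004, -54.999, 1.553, -19.883, 0.01, 0.004, -0.0], 'ee_pos': [0.305, -0.657, 0.23], 'eef_rot': [-3.066, -0.677, 0.001], 'wrist_force': [-0.638, -0.711, 0.114], 'ft_torque': [-0.004, -0.039, 0.015], 'finger_gap': 0.085}
```

View pics/side0.png

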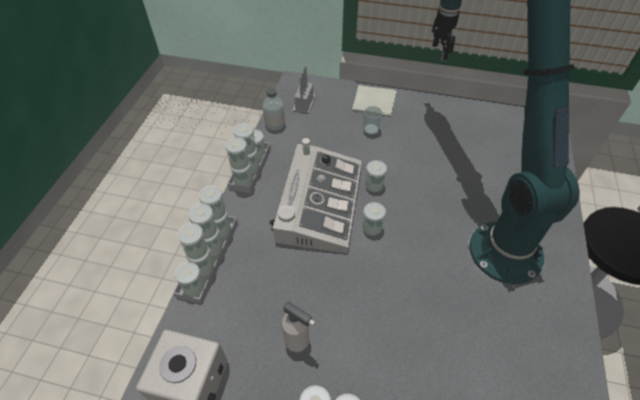

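View pics/top0.png

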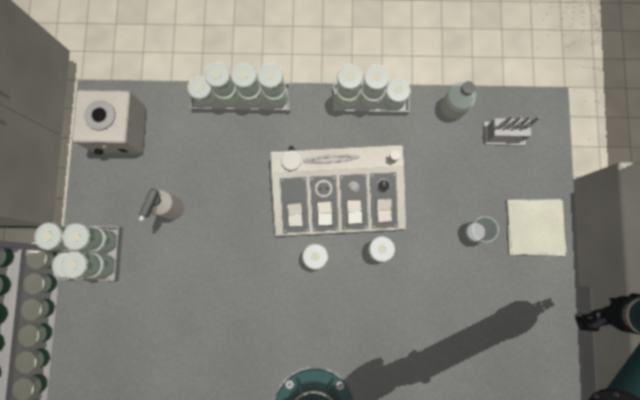

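```bash
python3 - <<'E'
import cv2
a=cv2.imread("pics/top0.png")[135:275,255:425]; b=cv2.imread("pics/side0.png")[130:260,260:400]
cv2.imwrite("pics/tz.png",cv2.resize(a,None,fx=4,fy=4,interpolation=2)); cv2.imwrite("pics/sz.png",cv2.resize(b,None,fx=4,fy=4,interpolation=2))
E
```

```text
(no output)
```

View pics/tz.png

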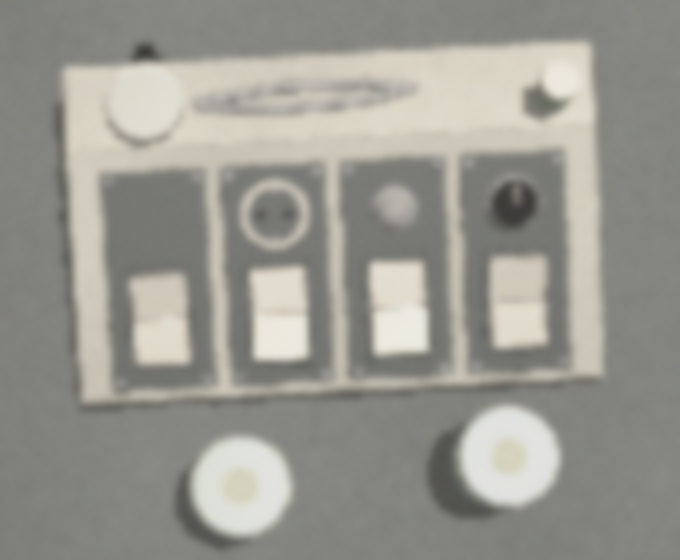

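View pics/sz.png

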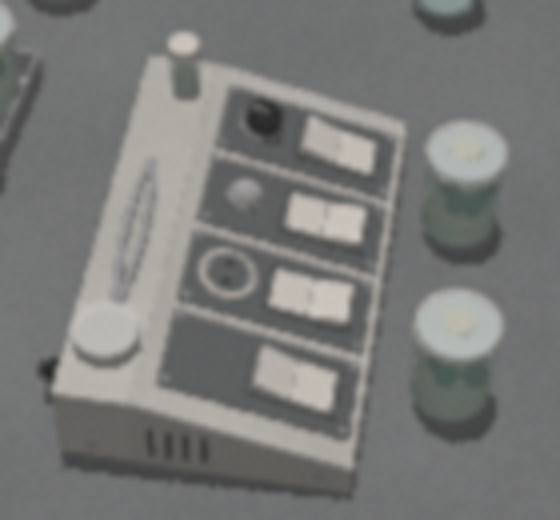

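```bash
cat > h.py <<'E'
import cv2,numpy as np
from bench import bot
def ray(d,uv):
    K=d["mtx"];T=d["world_from_camera"]
    p=np.linalg.inv(K)@np.array([uv[0],uv[1],1.]);v=T[:3,:3]@np.array([p[0],-p[1],-p[2]])
    return T[:3,3],v/np.linalg.norm(v)
def onz(d,uv,z):
    o,v=ray(d,uv);return o+v*(z-o[2])/v[2]
def tri(r):
    A=sum(np.eye(3)-np.outer(v,v) for o,v in r);b=sum((np.eye(3)-np.outer(v,v))@o for o,v in r);return np.linalg.solve(A,b)
E
python3 - <<'E'
from h import *
out={}
for n,(y0,y1,x0,x1),T in(("top",(180,232,280,402),150),("side",(150,245,315,362),150)):
    d=bot.get_image(n);im=d["image"];g=cv2.cvtColor(im,cv2.COLOR_RGB2GRAY)
    g2=cv2.resize(g,None,fx=4,fy=4,interpolation=cv2.INTER_CUBIC)
    for T in(140,150,160):
      m=(g2>T).astype(np.uint8);L=[]
      k,lab,st,ce=cv2.connectedComponentsWithStats(m)
      for i in range(1,k):
        c=(ce[i]+.5)/4-.5
        if x0<c[0]<x1 and y0<c[1]<y1 and 80<st[i,4]/16<500:L.append((c,st[i,4]/16,lab==i))
      print(n,T,[(np.round(c,1).tolist(),round(a)) for c,a,_ in L])
      if len(L)==4:
        P=[]
        for c,a,mm in sorted(L,key=lambda t:t[0][0] if n=="top" else -t[0][1]):
            ct=max(cv2.findContours(mm.astype(np.uint8),0,2)[0],key=cv2.contourArea)
            r=cv2.minAreaRect(ct);c2=(np.array(r[0])+.5)/4-.5
            P.append((ray(d,c),onz(d,c,.059),onz(d,c2,.059)))
        out[n]=P
for n in out:
    for p in out[n]:print(n,np.round(p[1],4),np.round(p[2],4))
if len(out)==2:
    for a,b in zip(out["top"],out["side"]):print(np.round(tri([a[0],b[0]]),4))
E
```

```text
top 140 [([323.3, 187.8], 168), ([353.8, 185.5], 86), ([384.2, 209.8], 347), ([354.2, 211.4], 358), ([324.5, 212.9], 357), ([294.7, 214.4], 338)]
top 150 [([323.4, 187.8], 134), ([384.1, 209.8], 326), ([354.2, 211.4], 340), ([324.5, 213.0], 340), ([294.7, 214.5], 316)]
top 160 [([323.4, 187.6], 102), ([384.1, 209.9], 305), ([354.2, 211.4], 322), ([324.5, 213.0], 323), ([294.7, 214.5], 298)]
side 140 [([344.4, 166.0], 145), ([341.1, 184.2], 168), ([337.4, 203.6], 190), ([333.4, 224.4], 198)]
side 150 [([344.5, 166.0], 133), ([341.1, 184.2], 158), ([337.4, 203.6], 178), ([333.5, 224.5], 185)]
side 160 [([344.5, 166.1], 121), ([341.1, 184.2], 147), ([337.4, 203.6], 167), ([333.6, 224.5], 170)]
side [0.5359 0.0668 0.059 ] [0.5363 0.0667 0.059 ]
side [ 0.542  -0.0171  0.059 ] [ 0.5421 -0.0166  0.059 ]
side [ 0.5477 -0.1008  0.059 ] [ 0.5481 -0.1008  0.059 ]
side [ 0.5537 -0.1844  0.059 ] [ 0.554  -0.1845  0.059 ]
```

```bash
python3 - <<'E'
from h import *
d=bot.get_image("top");s=bot.get_image("side")
t=[(294.7,214.5),(324.5,213),(354.2,211.4),(384.1,209.85)]
q=[(333.5,224.5),(337.4,203.6),(341.1,184.2),(344.5,166)]
P=[]
for a,b in zip(t,q):
    p=tri([ray(d,a),ray(s,b)]);P.append(p);print(np.round(onz(d,a,.059),4),np.round(onz(s,b,.059),4),np.round(p,4))
P=np.array(P);c=P.mean(0);dy=P[0]-P[3];print(c,np.linalg.norm(dy)/3,dy/np.linalg.norm(dy),np.arctan2(-dy[0],dy[1]))
# jar lids
for n,z in((( 255+240/4,135+485/4),.092),((255+508/4,135+457/4),.092)):print(np.round(onz(d,n,z),3))
E
```

```text
[0.5379 0.0638 0.059 ] [0.5361 0.0667 0.059 ] [0.5375 0.064  0.0553]
[ 0.5438 -0.02    0.059 ] [ 0.5421 -0.0171  0.059 ] [ 0.5434 -0.02    0.0554]
[ 0.5499 -0.1034  0.059 ] [ 0.5479 -0.1008  0.059 ] [ 0.5494 -0.1036  0.0557]
[ 0.556  -0.1874  0.059 ] [ 0.5539 -0.1848  0.059 ] [ 0.5554 -0.1878  0.0559]
[ 0.54641422 -0.06183447  0.05555568] 0.0841371125079763 [-0.07093994  0.99747764 -0.00242479] 0.07099978839216964
[0.421 0.003 0.092]
[ 0.444 -0.178  0.092]
```

```bash
cat >> h.py <<'E'
from scipy.spatial.transform import Rotation as R
YAW=.071; X=np.array([np.cos(YAW),np.sin(YAW)])
PIV=dict(light=(.537,.0652),uv=(.549,-.102),fan=(.555,-.186))  # mask centres
def goto(xy,z):
    s=bot.state();r=R.from_rotvec(s["eef_rot"])
    tgt=R.from_euler("z",YAW)*R.from_euler("x",np.pi)
    print("t",s["time_s"],"tcp",np.round(s["ee_pos"],4),"F",np.round(s["wrist_force"],2))
    print("translation",np.round(r.inv().apply(np.r_[xy,z]-s["ee_pos"]),4),"rot",np.round((r.inv()*tgt).as_rotvec(),4))
def over(n,a): return np.array(PIV[n])+a*X
E
python3 - <<'E'
from h import *
goto(over("uv",-.0215),.13)
E
```

```text
t 0.3 tcp [ 0.3053 -0.6573  0.2309] F [-0.04  0.13 -0.24]
translation [ 0.4349 -0.4085  0.1012] rot [-7.000e-04  2.000e-04  3.639e-01]
```

```bash
python3 -m crank '[{"translation":[0.043,-0.041,0],"rot":[0,0,0.036],"claw":-1},{"translation":[0.087,-0.082,0],"rot":[0,0,0.073],"claw":-1},{"translation":[0.13,-0.123,0],"rot":[0,0,0.109],"claw":-1},{"translation":[0.174,-0.163,0],"rot":[0,0,0.145],"claw":-1},{"translation":[0.217,-0.204,0],"rot":[0,0,0.182],"claw":-1},{"translation":[0.261,-0.245,0],"rot":[0,0,0.218],"claw":-1},{"translation":[0.304,-0.286,0],"rot":[0,0,0.255],"claw":-1},{"translation":[0.348,-0.327,0.01],"rot":[0,0,0.291],"claw":-1},{"translation":[0.391,-0.367,0.03],"rot":[0,0,0.327],"claw":-1},{"translation":[0.435,-0.4085,0.05],"rot":[0,0,0.364],"claw":-1}]'
python3 - <<'E'
from h import *
goto(over("uv",-.0215),.075)
E
```

```text
time_s: 1.55
ee_pos: [0.5283, -0.103, 0.1815]
eef_rot: [-3.139, -0.109, -0.002]
wrist_force: [-0.0, -0.2, -0.4]
finger_gap: -0.0001
t 1.55 tcp [ 0.5283 -0.103   0.1815] F [-0.02 -0.18 -0.37]
translation [-0.0009  0.0005  0.1065] rot [-0.0003 -0.0013 -0.0017]
```

```bash
python3 -m crank '[{"translation":[-0.001,0.0005,0.04],"rot":[0,0,0],"claw":-1},{"translation":[-0.001,0.0005,0.075],"rot":[0,0,0],"claw":-1},{"translation":[-0.001,0.0005,0.095],"rot":[0,0,0],"claw":-1},{"translation":[-0.001,0.0005,0.105],"rot":[0,0,0],"claw":-1},{"translation":[-0.001,0.0005,0.106],"rot":[0,0,0],"claw":-1}]'
python3 - <<'E'
from h import *
for n,c in(("top",(slice(135,275),slice(255,425))),("side",(slice(130,260),slice(260,400)))):
    d=bot.get_image(n);cv2.imwrite(f"pics/{n}1.png",cv2.resize(np.ascontiguousarray(d["image"][c][:,:,::-1]),None,fx=4,fy=4,interpolation=2))
goto(over("uv",-.0215),.058)
E
```

```text
time_s: 2.17
ee_pos: [0.5275, -0.1036, 0.0753]
eef_rot: [-3.139, -0.109, -0.001]
wrist_force: [-0.3, 0.2, -0.1]
finger_gap: -0.0002
t 2.275 tcp [ 0.5281 -0.1037  0.0761] F [ 0.19  0.3  -0.06]
translation [-0.0006 -0.0002  0.0181] rot [ 0.     -0.0026 -0.0019]
```

View pics/side1.png

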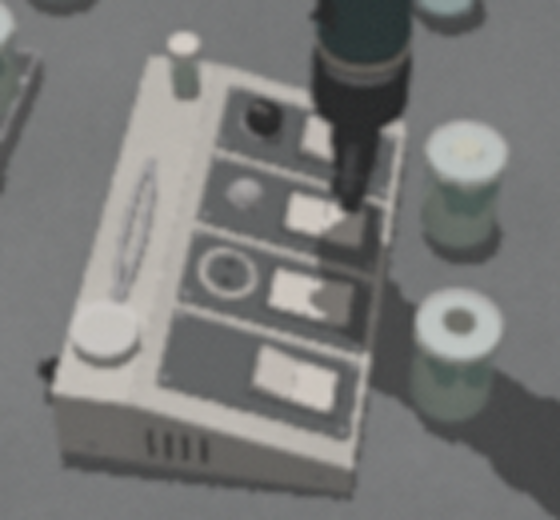

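View pics/top1.png

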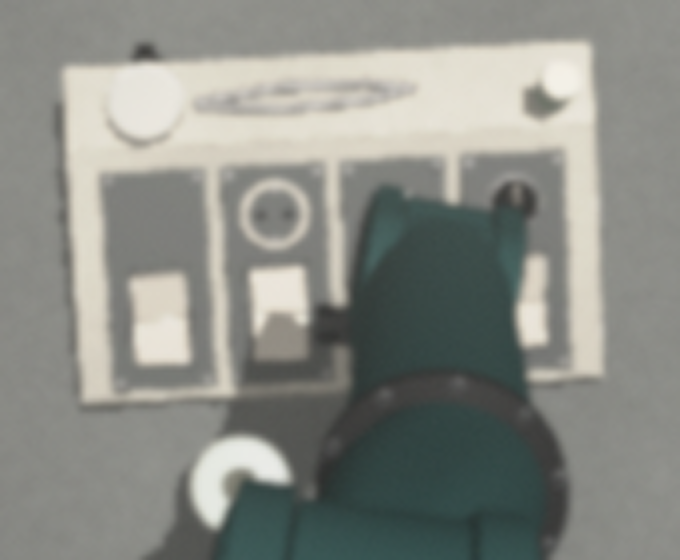

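The side view shows the shut fingertip at about zoomed (352,205), over the near half of the ultraviolet rocker; in the top view the arm hides that spot. Next I press in small steps.

```bash
python3 -m crank '[{"translation":[-0.0006,0,0.008],"rot":[0,0,0],"claw":-1},{"translation":[-0.0006,0,0.014],"rot":[0,0,0],"claw":-1},{"translation":[-0.0006,0,0.017],"rot":[0,0,0],"claw":-1},{"translation":[-0.0006,0,0.019],"rot":[0,0,0],"claw":-1},{"translation":[-0.0006,0,0.021],"rot":[0,0,0],"claw":-1}]'
```

```text
time_s: 2.9
ee_pos: [0.5276, -0.1038, 0.0553]
eef_rot: [-3.14, -0.108, -0.004]
wrist_force: [-1.1, 1.1, 1.4]
finger_gap: -0.0
```

```bash
python3 -m crank '[{"translation":[0,0,0.001],"rot":[0,0,0],"claw":-1},{"translation":[0,0,0.002],"rot":[0,0,0],"claw":-1},{"translation":[0,0,0.003],"rot":[0,0,0],"claw":-1}]'; python3 -m crank '[{"translation":[0,0,0.001],"rot":[0,0,0],"claw":-1},{"translation":[0,0,0.002],"rot":[0,0,0],"claw":-1}]'
```

```text
time_s: 3.28
ee_pos: [0.5277, -0.1038, 0.0528]
eef_rot: [-3.14, -0.108, -0.004]
wrist_force: [-2.0, -0.4, 12.5]
finger_gap: 0.0002
time_s: 3.52
ee_pos: [0.5278, -0.1038, 0.0525]
eef_rot: [-3.139, -0.108, -0.005]
wrist_force: [-5.2, 1.8, 23.2]
finger_gap: -0.0001
```

```bash
python3 -m crank '[{"translation":[0,0,-0.01],"rot":[0,0,0],"claw":-1},{"translation":[0,0,-0.05],"rot":[0,0,0],"claw":-1},{"translation":[0,0,-0.05],"rot":[0,0,0],"claw":-1}]'
python3 - <<'E'
from h import *
for n,c in(("top",(slice(135,275),slice(255,425))),("side",(slice(130,260),slice(260,400)))):
    d=bot.get_image(n);cv2.imwrite(f"pics/{n}2.png",cv2.resize(np.ascontiguousarray(d["image"][c][:,:,::-1]),None,fx=4,fy=4,interpolation=2))
E
```

```text
time_s: 3.9
ee_pos: [0.5298, -0.1042, 0.105]
eef_rot: [3.139, 0.108, 0.014]
wrist_force: [0.2, 0.6, -0.2]
finger_gap: 0.0002
```

View pics/side2.png

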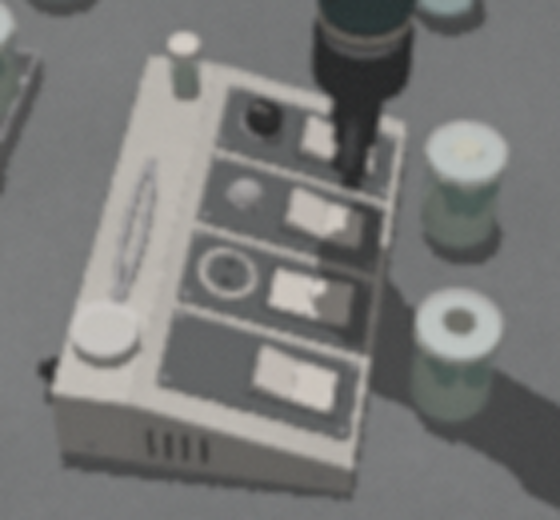

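```bash
python3 - <<'E'
import cv2
for f in("sz","side1","side2"):
    a=cv2.imread(f"pics/{f}.png",0)
    print(f,[(n,round(a[y-5:y+5,x-5:x+5].mean())) for n,x,y in(("lightfar",275,368),("lightnear",313,388),("socfar",290,287),("uvfar",305,208),("fanfar",318,137))])
from h import *
goto(over("fan",.012),.085)
goto(over("fan",.012),.12)
E
```

```text
sz [('lightfar', 177), ('lightnear', 188), ('socfar', 188), ('uvfar', 188), ('fanfar', 177)]
side1 [('lightfar', 186), ('lightnear', 198), ('socfar', 199), ('uvfar', 198), ('fanfar', 186)]
side2 [('lightfar', 185), ('lightnear', 197), ('socfar', 198), ('uvfar', 185), ('fanfar', 185)]
t 4.0 tcp [ 0.5278 -0.1039  0.1028] F [-0.5  -0.44 -0.5 ]
translation [0.0334 0.0838 0.0179] rot [-0.     -0.0039 -0.0022]
t 4.0 tcp [ 0.5278 -0.1039  0.1028] F [-0.5  -0.44 -0.5 ]
translation [ 0.0336  0.0838 -0.0171] rot [-0.     -0.0039 -0.0022]
```

```bash
python3 -m crank '[{"translation":[0.017,0.042,-0.016],"rot":[0,-0.002,0],"claw":-1},{"translation":[0.034,0.084,-0.016],"rot":[0,-0.004,-0.002],"claw":-1},{"translation":[0.034,0.084,0.004],"rot":[0,-0.004,-0.002],"claw":-1},{"translation":[0.034,0.084,0.018],"rot":[0,-0.004,-0.002],"claw":-1},{"translation":[0.0335,0.084,0.025],"rot":[0,-0.004,-0.002],"claw":-1},{"translation":[0.0335,0.084,0.027],"rot":[0,-0.004,-0.002],"claw":-1}]'
python3 - <<'E'
from h import *
for n,c in(("side",(slice(130,260),slice(260,400))),):
    d=bot.get_image(n);cv2.imwrite(f"pics/{n}3.png",cv2.resize(np.ascontiguousarray(d["image"][c][:,:,::-1]),None,fx=4,fy=4,interpolation=2))
goto(over("fan",.012),.07)
E
```

```text
time_s: 4.75
ee_pos: [0.5663, -0.1843, 0.075]
eef_rot: [-3.139, -0.113, 0.003]
wrist_force: [-0.2, -0.3, 0.1]
finger_gap: -0.0
t 4.8 tcp [ 0.5667 -0.1845  0.0753] F [-0.18 -0.82 -0.35]
translation [0.0002 0.0007 0.0053] rot [-0.0007  0.0012  0.0009]
```

View pics/side3.png

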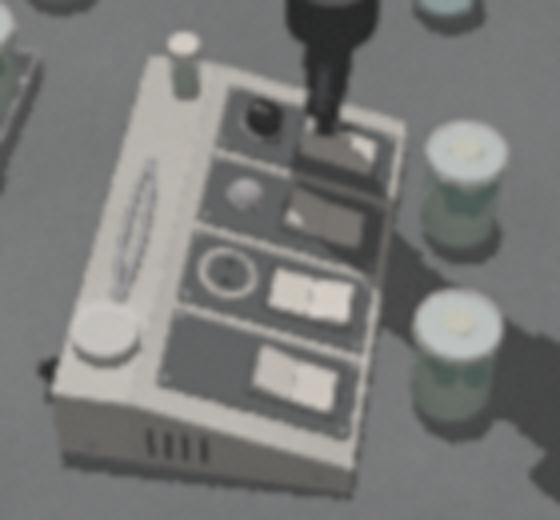

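The fingertip is at about zoomed (322,128), just above the far half of the blower rocker and clear of the knob at (263,118).

```bash
python3 -m crank '[{"translation":[0,0.0005,0.003],"rot":[0,0,0],"claw":-1},{"translation":[0,0.0005,0.005],"rot":[0,0,0],"claw":-1},{"translation":[0,0.0005,0.007],"rot":[0,0,0],"claw":-1}]'; python3 -m crank '[{"translation":[0,0,0.001],"rot":[0,0,0],"claw":-1},{"translation":[0,0,0.002],"rot":[0,0,0],"claw":-1},{"translation":[0,0,0.003],"rot":[0,0,0],"claw":-1}]'
```

```text
time_s: 5.18
ee_pos: [0.5669, -0.185, 0.0685]
eef_rot: [-3.139, -0.113, 0.001]
wrist_force: [-0.1, 0.0, -0.2]
finger_gap: -0.0
time_s: 5.55
ee_pos: [0.5673, -0.1851, 0.0656]
eef_rot: [-3.139, -0.113, -0.0]
wrist_force: [1.1, 0.3, 0.1]
finger_gap: -0.0
```

```bash
python3 -m crank '[{"translation":[0,0,0.001],"rot":[0,0,0],"claw":-1},{"translation":[0,0,0.002],"rot":[0,0,0],"claw":-1},{"translation":[0,0,0.003],"rot":[0,0,0],"claw":-1}]'; python3 -m crank '[{"translation":[0,0,0.001],"rot":[0,0,0],"claw":-1},{"translation":[0,0,0.002],"rot":[0,0,0],"claw":-1}]'
```

```text
time_s: 5.92
ee_pos: [0.567, -0.1851, 0.0623]
eef_rot: [-3.139, -0.113, 0.001]
wrist_force: [-0.5, -0.5, -0.9]
finger_gap: 0.0
time_s: 6.18
ee_pos: [0.5671, -0.1851, 0.0617]
eef_rot: [-3.139, -0.113, 0.001]
wrist_force: [-3.3, 0.2, 16.1]
finger_gap: -0.0005
```

```bash
python3 -m crank '[{"translation":[0,0,-0.01],"rot":[0,0,0],"claw":-1},{"translation":[0,0,-0.06],"rot":[0,0,0],"claw":-1},{"translation":[-0.01,-0.05,-0.07],"rot":[0,0,0],"claw":-1},{"translation":[-0.01,-0.1,-0.07],"rot":[0,0,0],"claw":-1},{"translation":[-0.01,-0.13,-0.07],"rot":[0,0,0],"claw":-1}]'
python3 - <<'E'
from h import *
for n,c in(("top",(slice(135,275),slice(255,425))),("side",(slice(130,260),slice(260,400)))):
    d=bot.get_image(n);cv2.imwrite(f"pics/{n}4.png",cv2.resize(np.ascontiguousarray(d["image"][c][:,:,::-1]),None,fx=4,fy=4,interpolation=2))
goto(over("light",.012),.12)
E
```

```text
time_s: 6.8
ee_pos: [0.5476, -0.0532, 0.1323]
eef_rot: [-3.138, -0.117, -0.0]
wrist_force: [-0.5, 0.7, 0.5]
finger_gap: 0.0002
t 6.9 tcp [ 0.5476 -0.0512  0.132 ] F [-0.47 -1.49  0.53]
translation [ 0.0106 -0.1168  0.0123] rot [-0.003   0.0005  0.0081]
```

View pics/side4.png

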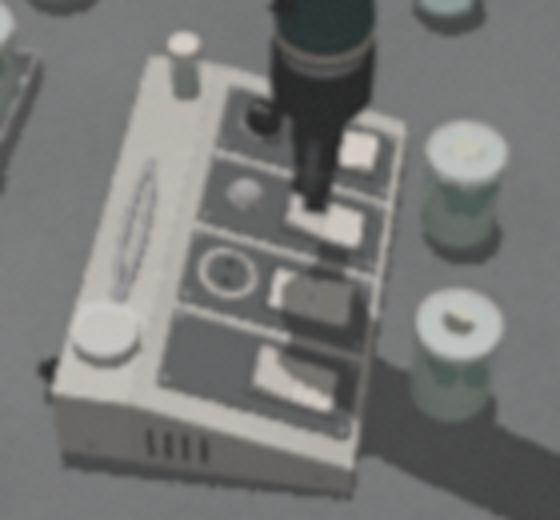

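View pics/top4.png

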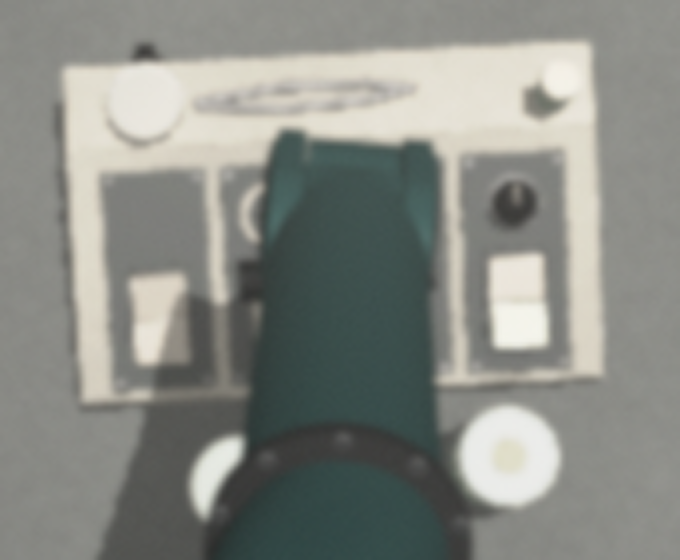

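The top view shows the blower rocker flipped: its near half is now bright at (520,325), like the "on" rockers at the start. The light comes next.

```bash
python3 -m crank '[{"translation":[0.005,-0.055,0],"rot":[0,0,0.004],"claw":-1},{"translation":[0.0105,-0.11,0],"rot":[-0.003,0,0.008],"claw":-1},{"translation":[0.0105,-0.117,0.015],"rot":[-0.003,0,0.008],"claw":-1},{"translation":[0.0105,-0.117,0.04],"rot":[-0.003,0,0.008],"claw":-1},{"translation":[0.0105,-0.117,0.055],"rot":[-0.003,0,0.008],"claw":-1},{"translation":[0.0105,-0.117,0.056],"rot":[-0.003,0,0.008],"claw":-1}]'
python3 - <<'E'
from h import *
d=bot.get_image("side");cv2.imwrite("pics/side5.png",cv2.resize(np.ascontiguousarray(d["image"][130:260,260:400,::-1]),None,fx=4,fy=4,interpolation=2))
goto(over("light",.012),.068)
E
```

```text
time_s: 7.65
ee_pos: [0.548, 0.0646, 0.0751]
eef_rot: [3.139, 0.108, -0.005]
wrist_force: [-0.4, -0.8, 0.4]
finger_gap: -0.0002
t 7.7 tcp [0.5486 0.065  0.0758] F [ 0.61  0.59 -0.12]
translation [ 0.0005 -0.0011  0.0078] rot [ 0.0007  0.0017 -0.0018]
```

View pics/side5.png

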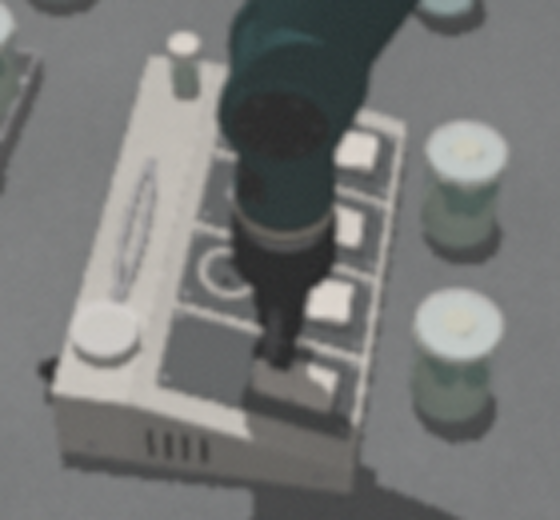

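The fingertip is at about zoomed (275,358), over the far half of the light rocker. I press it the same way as the blower.

```bash
python3 -m crank '[{"translation":[0,-0.001,0.004],"rot":[0,0,0],"claw":-1},{"translation":[0,-0.001,0.007],"rot":[0,0,0],"claw":-1},{"translation":[0,-0.001,0.009],"rot":[0,0,0],"claw":-1},{"translation":[0,-0.001,0.011],"rot":[0,0,0],"claw":-1},{"translation":[0,-0.001,0.0125],"rot":[0,0,0],"claw":-1}]'; python3 -m crank '[{"translation":[0,0,0.001],"rot":[0,0,0],"claw":-1},{"translation":[0,0,0.002],"rot":[0,0,0],"claw":-1}]'
```

```text
time_s: 8.32
ee_pos: [0.5482, 0.066, 0.0631]
eef_rot: [3.139, 0.109, -0.003]
wrist_force: [-0.1, 0.5, -0.2]
finger_gap: -0.0004
time_s: 8.57
ee_pos: [0.548, 0.0661, 0.0615]
eef_rot: [3.139, 0.109, -0.004]
wrist_force: [-2.4, 0.1, 11.4]
finger_gap: -0.0001
```

```bash
python3 -m crank '[{"translation":[0,0,-0.01],"rot":[0,0,0],"claw":-1},{"translation":[0,0,-0.06],"rot":[0,0,0],"claw":-1},{"translation":[0,0,-0.12],"rot":[0,0,0],"claw":-1},{"translation":[0,0.04,-0.16],"rot":[0,0,0],"claw":-1},{"translation":[0,0.1,-0.17],"rot":[0,0,0],"claw":-1},{"translation":[0,0.16,-0.17],"rot":[0,0,0],"claw":-1},{"translation":[0,0.22,-0.17],"rot":[0,0,0],"claw":-1},{"translation":[0,0.28,-0.17],"rot":[0,0,0],"claw":-1},{"translation":[0,0.34,-0.17],"rot":[0,0,0],"claw":-1},{"translation":[0,0.4,-0.17],"rot":[0,0,0],"claw":-1}]';python3 -m crank '[{"translation":[0,0.06,0],"rot":[0,0,0],"claw":-1},{"translation":[0,0.1,0],"rot":[0,0,0],"claw":-1},{"translation":[0,0.1,0],"rot":[0,0,0],"claw":-1},{"translation":[0,0.1,0],"rot":[0,0,0],"claw":-1}]'
python3 - <<'E'
from h import *
I=[]
for n,c in(("top",(slice(135,275),slice(255,425))),("side",(slice(130,260),slice(260,400)))):
    d=bot.get_image(n);cv2.imwrite(f"pics/{n}6full.png",np.ascontiguousarray(d["image"][:,:,::-1]));cv2.imwrite(f"pics/{n}6.png",cv2.resize(np.ascontiguousarray(d["image"][c][:,:,::-1]),None,fx=4,fy=4,interpolation=2))
E
```

```text
time_s: 9.82
ee_pos: [0.5759, -0.3345, 0.2321]
eef_rot: [3.139, 0.109, -0.004]
wrist_force: [0.9, 0.2, -0.4]
finger_gap: -0.0004
time_s: 10.32
ee_pos: [0.5829, -0.433, 0.2319]
eef_rot: [-3.138, -0.11, 0.004]
wrist_force: [0.7, 0.4, -0.2]
finger_gap: 0.0001
```

View pics/top6.png

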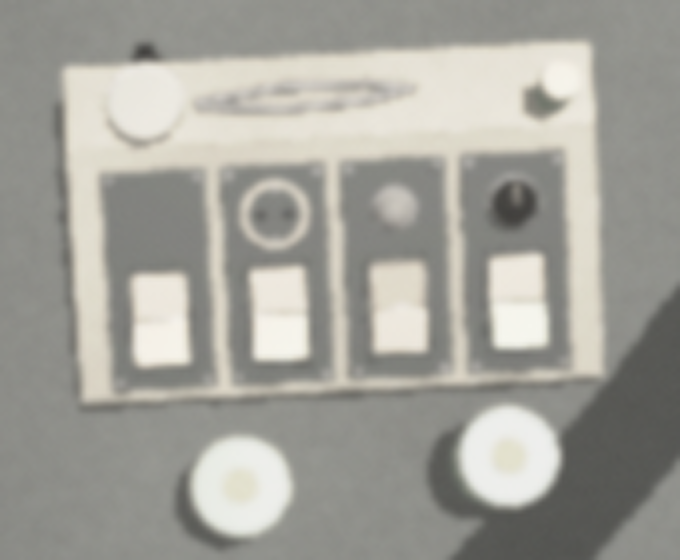

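View pics/side6full.png

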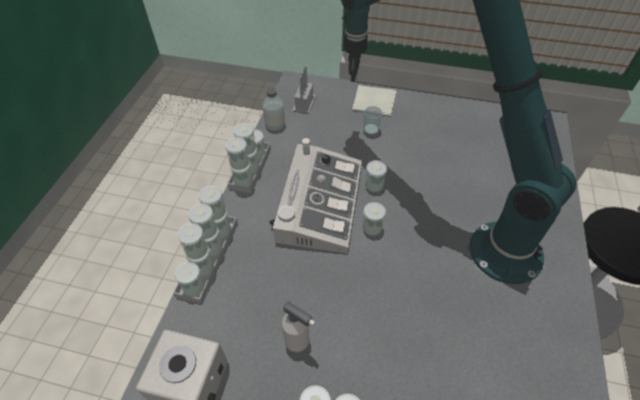

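The top view shows the light, socket and blower rockers shaded alike (on) and the ultraviolet one darker (off). Everything standing about is where it was, and the arm is clear.

```bash
python3 - <<'E'
import cv2
a=cv2.imread("pics/side6.png",0)
print([(n,round(a[y-5:y+5,x-5:x+5].mean())) for n,x,y in(("lightfar",275,368),("socfar",290,287),("uvfar",305,208),("fanfar",318,137))])
a=cv2.imread("pics/top6.png",0)
print([(x,round(a[y-5:y+5,x-5:x+5].mean()),round(a[y+45:y+55,x-5:x+5].mean())) for x,y in((158,295),(278,290),(398,285),(517,278))])
from bench import bot
print(bot.job_done())
E
```

```text
[('lightfar', 192), ('socfar', 191), ('uvfar', 180), ('fanfar', 191)]
[(158, 232, 241), (278, 232, 242), (398, 218, 231), (517, 232, 244)]
the job is handed in; nothing more can be done
None
```

I switched the ultraviolet lamp off, then the blower on, then the work light on, each with the shut fingertips, and handed the job in at about 10.4 s of the 45 s allowed. No verdict is reported, so the checks below come from the force readings and pictures.

- **Forces:** the highest wrist readings at the end of a move were about 24 N (ultraviolet), 16 N (blower) and 12 N (work light), against the 45 N limit. Readings come only at the end of each move, so a brief higher peak would not show.
- **Rockers:** in both views the blower and work light rockers now shade the same as the socket's, which stayed on. The ultraviolet rocker shows the darker "off" shading.
- **Surroundings:** by eye, the jars, dish, vial, forceps, beaker and spray bottle are where they were at the start. I did not measure their positions again.
- **Arm:** it stood clear of everything when I handed in.
- **Disagreement:** the two cameras put the rockers about 3 mm apart, so I aimed at points between them. No check failed.

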